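Run down the loose wing nut of a battery hold-down

TASK

A mobility-scooter battery on the baggage-search counter is held in its carrier by a bar with two wing nuts, and the nut on the side of the red terminal has come loose. Stroke its wings round clockwise with the fingertips, catching them again after each stroke, until the nut stops, fully down on its washer, then draw the hand clear. Only push the wings from the side: do not pinch or straddle either nut, do not turn the other one back, do not shift or lift the battery carrier, and leave everything else on the counter where it is.

Things in the scene. Friction and masses are not known exactly. Their poses are not given: they have to be found in the camera images.
- carrier: Loose battery carrier, about 4.6 kg: green steel tray, 180 mm along its x, 156 mm along y, lip 20 mm high, with a dark grey battery 151 x 98 mm whose lid is 98 mm above the counter. Upright M8 bolts (8 mm thick) at x = 0, y = +61 mm (loose nut) and y = -61 mm (tight nut) end 122 mm above the counter. Nothing but bar, nuts and terminals stands above the lid. Origin: centre of its underside, z up.
- bar_top (a point): Hold-down bar, a steel angle 150 mm long along the carrier's y, lying across the lid. Point: on the top face of its flat leg, 102 mm above the counter, midway between the two bolts; axes as the carrier's. Flat leg from x = -30 to +15 mm; the upright leg, 3 mm thick, stands on the edge from x = -30 to -27 mm, full length, 28 mm higher than this point.
- red_terminal (a point): Top of the red rubber boot (18 x 16 mm) on the battery's red terminal, 110 mm above the counter, at carrier x = +62, y = +36 mm; a black one is at x = +62, y = -36 mm.
- loose_nut_mid (a point): Point on the vertical axis of the loose brass wing nut, 15 mm above its underside, turning with it; x points along one wing, the other is opposite. Hub 19 mm across, 11 mm high. Wings 4 mm thick: 16 mm discs centred 14 mm from the axis, 7 to 23 mm above the underside. Home, its underside is 104 mm above the counter, 1.25 mm higher per turn backed off. Turns at 0.025 N m (2 N at the wings), stays put.
- loose_nut (a joint): Angle of the loose nut in rad: 0 = fully down on its washer, where it stops hard; negative = backed off (-6.28 is one full turn up, -6.6 the most). Turning clockwise seen from above makes it grow towards 0. At 0 its wings lie along the carrier's x axis.
- tight_nut_mid (a point): Point on the vertical axis of the other, tight wing nut, 15 mm above its underside: the same kind of nut on the same bar, on the side of the black terminal. To be left alone.
- tight_nut (a joint): Angle of the tight nut in rad: 0 = fully down; negative if it is turned back (anticlockwise from above).
- spanner: Steel open-ended spanner, 150 mm long, lying on the counter beside the carrier; bystander. Origin under its middle.
- terminal_cap: Red plastic terminal cap, 24 mm across and 22 mm high, standing beside the carrier; bystander. Origin: centre of its underside.
- wand: Black hand-held metal detector, about 385 x 70 x 30 mm, lying on the counter; bystander. Origin: underside, near its middle.
- sanitiser: Clear bottle with a blue label, 60 mm across, 165 mm high; bystander. Origin: centre of its underside.
- mug: White mug, 80 mm across, 92 mm high; bystander. Origin: centre of its underside.
- phone: Black phone, 150 x 72 x 9 mm, lying flat; bystander. Origin: centre of its underside.
- swab_jar: Jar of sampling swabs with a white lid, 66 mm across, 85 mm high; bystander. Origin: centre of its underside.

How it is judged (in metres and radians):
At the end, for the whole second after the job is handed in: The loose nut is within 0.2 rad (11 degrees) of its stop, the other nut still within 0.2 rad of its own; the carrier stands flat, at rest, within 15 mm of where it stood, and each bystander within 20 mm of where it stood; the robot touches nothing (value of joint each of loose_nut, tight_nut above -0.2 rad and distance of carrier from where it was at the start of the episode below 0.015 m and angle between carrier's own z axis and vertical below 0.03 rad and linear speed of carrier below 0.01 m/s and distance of each of spanner, terminal_cap, wand, sanitiser, mug, phone, swab_jar from where it was at the start of the episode below 0.02 m).
It fails at once if a nut is pinched or straddled: the fingers touch it with the grasp point in the plane of its wings (within 4 mm), less than 26 mm from its axis ((contact force between the fingers and loose_nut above 0.2 N and y of the grasp point in the frame of loose_nut_mid between -0.004 and 0.004 m and horizontal distance between the grasp point and loose_nut_mid below 0.026 m) or (contact force between the fingers and tight_nut above 0.2 N and y of the grasp point in the frame of tight_nut_mid between -0.004 and 0.004 m and horizontal distance between the grasp point and tight_nut_mid below 0.026 m)).
It fails at once if the tight nut is turned back by more than 0.35 rad (value of joint tight_nut below -0.35 rad).
It fails at once if the carrier is shoved more than 25 mm, lifted more than 8 mm or tipped (distance of carrier from where it was at the start of the episode above 0.025 m or height (world z) of carrier above 0.008 m or angle between carrier's own z axis and vertical above 0.1 rad).
It fails at once if a bystander is pushed or carried more than 30 mm from its place (distance of any of spanner, terminal_cap, wand, sanitiser, mug, phone, swab_jar from where it was at the start of the episode above 0.03 m).
It also fails if it takes over 67 s, if anything falls off the work surface, if the arm or the gripper's body presses on something with over 40 N, if the wrist force passes 120 N, or if a joint passes its speed limit or range.

ROBOT

A 6-joint arm with a two-finger parallel gripper is mounted at the origin on the work surface. World frame = base frame: x ahead of the robot, y to its left, z up, the work surface at z = 0. Lengths are in m, angles in degrees, forces in N, time in s.
With the tool pointing down it reaches from about 0.4 to 0.825 m from the base axis. Payload 7 kg.
Tool frame: the origin (TCP) lies midway between the tips of the shut fingers; the grasp point (between the pads) lies r.grasp_offset behind it (r.grasp_offset is the distance from the TCP to the grasp point, in m); z points along the fingers, y is the direction in which the jaws open and shut (so a half turn about z gives the same grasp; the last joint's range is limited). The gripper opens to 88 mm and grips with 3 to 60 N. Pads are 19 mm wide; open, the fingers measure 130 mm over their backs; the gripper's body (78 mm by 193 mm) begins 47 mm behind the grasp point.
Start: joints at [88.7, 20.546, 0.682, 0, -70.136, -16.507], TCP at [0.206, 0.643, 0.227] pointing down, gripper open.
Joint ranges: [-176.03, 176.03], [-82.01, 121.73], [-58.28, 71.71], [-173.87, 95.51], [-174.79, -0.11], [-173.66, 173.66]. Speed limits (degrees/s): [136.94, 136.94, 172.46, 180, 180, 180].

INTERFACE

Orientations are given as [roll, pitch, yaw] about the fixed x, y, z axes, in that order (R = Rz(yaw) Ry(pitch) Rx(roll)).
In Python, from plant import status, imaging, r gives the robot as it stands.
- The arm moves only by the tool apply_moves, never from a script. Its argument "moves" is a list of rows, each a list of 6 numbers: the shift along the tool's x, y, z in units of 200 mm (1.0 is 200 mm), then the turn, a rotation vector about the tool's x, y, z in units of 90 degrees (1.0 is 90 degrees). In form: [[tx, ty, tz, rx, ry, rz], ...]. A call has 1 to 12 rows; each row is the pose to reach, as a shift and turn from the pose measured when the call began, along the tool's axes at that moment; what a row does not reach only later rows make up. A row lasts 1/8 s, in which the tool goes at most 62.5 mm and 10.7 degrees, less where a joint would pass 70% of its speed; a pose out of reach is approached as far as the arm can. A call with a number of a shift or a turn outside -1 to 1 is refused whole. A call with a gripper value outside its range is refused whole. "hand" is the closure, from -1 (fully open) to 1 (shut), set as the call begins (left out, the last holds). The fingers move at their own pace and stop on an object; "grip_force" is the grip in N (left out, the last holds). Time passes only in rows, so rows that repeat a pose let the fingers close. It gives the time, the measured TCP pose, the force and the opening at its end, in the units of the state.
- status.get_state(): the state, without advancing time (a new reading comes with each control period).
- imaging.capture(name): name is "side" or "top" or "wrist"; returns (picture, depth): 400x640x3 uint8, blue, green, red; 400x640 float32, m along the optical axis (not along the pixel's ray), 0 where there is no reading.
- imaging.camera_info(name): a dict with "fx", "fy", "cx", "cy" (pixels), "k1" (the pictures are not rectified: a ray, as slopes to the right and down, at radius r is drawn at 1 + k1 r^2 times it, then the intrinsics apply), "T" (4x4, takes a point from camera to world coordinates). Camera axes: x right, y up, looking along -z (the intrinsics and any distortion apply to the point x, -y, -z); pixel columns grow to the right and rows downward; lengths in m; the calibration is good to about 2 mm. A picture is of the moment at which its call begins: read the wrist's pose just before it. camera_info takes no time and is no camera call; for the wrist camera it gives the pose at the moment of the call.
- r.close_job(): hands the job in, once; it reports no verdict.
The state is a dict: "time_s": time; "joints": joint angles; "qd": joint speeds; "joint_torque": joint torques, N m; "tcp_pos": TCP position; "eef_rot": TCP orientation; "contact_force": force on the tool from outside, world axes, zero at the start; "moment": the same for the moment, N m; "gripper_width": finger opening in m.
Only numpy, scipy, OpenCV 4.12 (cv2) and the standard library are available. Lean on these libraries where they do the work, as an engineer would, in place of code of your own. Each camera call takes 0.05 s, during which the arm holds its last target.

## Working session

There is one attempt and no reset: what is moved stays moved. The work goes in short steps, Python scripts to look and compute and a tool call to move; the robot and the scene stay as the last step left them, time stands still between calls to the robot, and variables do not carry over. Pictures are saved under pics/ and viewed, and the job is handed in when it is done.

Besides the shell and the picture viewer there is one more tool, called after "Request:" by a JSON object that holds its "name" and its "arguments", one argument or row to a line. apply_moves: Moves the arm, as the interface text tells. Its arguments: {"type":"object","properties":{"moves":{"type":"array","items":{"type":"array","items":{"type":"number"}}},"hand":{"type":"number"},"grip_force":{"type":"number"}},"required":["moves"]}

```bash
ls; mkdir -p pics
python3 - <<'E'
from plant import status, imaging, r
import cv2
s=status.get_state()
print({k:s[k] for k in s})
print(r.grasp_offset)
for n in ("side","top","wrist"):
    p,d=imaging.capture(n); cv2.imwrite(f"pics/{n}0.png",p)
    import numpy as np
    np.save(f"pics/{n}0.npy",d)
    print(n,imaging.camera_info(n))
    import pickle; pickle.dump(imaging.camera_info(n),open(f"pics/{n}0.pkl","wb"))
E
```

```text
pics
{'time_s': 0.0, 'joints': array([ 8.87000494e+01,  2.05924480e+01,  6.32470135e-01, -2.03584046e-02,
       -7.01342783e+01, -1.65079402e+01]), 'qd': array([ 0.02239321,  0.09962242,  0.05031371,  0.01961379, -0.11278171,
        0.02115834]), 'joint_torque': array([-4.82042105e-04, -5.82721674e+01,  2.93047446e+01,  6.99722752e+00,
        6.70033711e-03, -1.58403782e-04]), 'tcp_pos': array([0.20629568, 0.64218585, 0.22560059]), 'eef_rot': array([ 1.79904191e+02, -8.43628187e-03, -1.78148177e+01]), 'contact_force': array([-0.47690977, -0.07656413, -0.12311263]), 'moment': array([ 0.02218851, -0.03393842, -0.03495636]), 'gripper_width': 0.08741386893440119}
0.0188
side {'fx': 401.2719426009701, 'fy': 401.2719426009701, 'cx': 313.86937617739176, 'cy': 208.74715079691006, 'k1': -0.0009931423402894238, 'T': array([[ 0.66973647,  0.55545776, -0.49286888, -0.03367294],
       [-0.74249655,  0.4898716 , -0.45686397, -0.5566211 ],
       [-0.01232617,  0.67193191,  0.74051035,  1.01681778],
       [ 0.        ,  0.        ,  0.        ,  1.        ]])}
top {'fx': 393.43240304560356, 'fy': 393.43240304560356, 'cx': 319.27019558864873, 'cy': 197.8954327650063, 'k1': 0.002835818412209616, 'T': array([[-0.00599229,  0.99773627, -0.06698081,  0.50058616],
       [-0.99997867, -0.00615298, -0.00219309,  0.01194638],
       [-0.00260026,  0.06696624,  0.99775185,  1.1408587 ],
       [ 0.        ,  0.        ,  0.        ,  1.        ]])}
wrist {'fx': 300.88392880972253, 'fy': 300.88392880972253, 'cx': 316.1944045681495, 'cy': 199.3715352386991, 'k1': -0.03430707675308364, 'T': array([[-0.30518965,  0.90642974,  0.29196643,  0.28710168],
       [-0.95229097, -0.29084276, -0.09247922,  0.6174146 ],
       [ 0.00109041, -0.30626069,  0.95194706,  0.38315677],
       [ 0.        ,  0.        ,  0.        ,  1.        ]])}
```

View pics/top0.png

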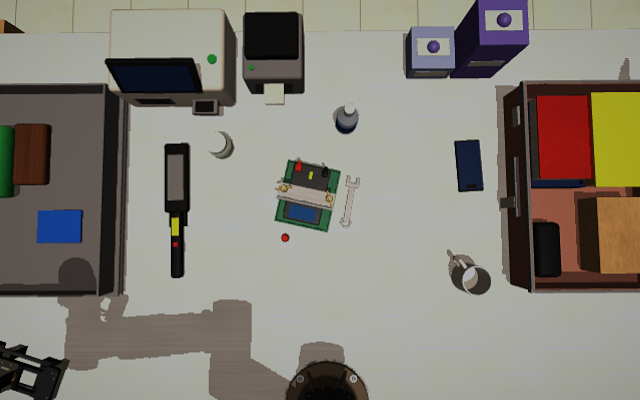

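View pics/side0.png

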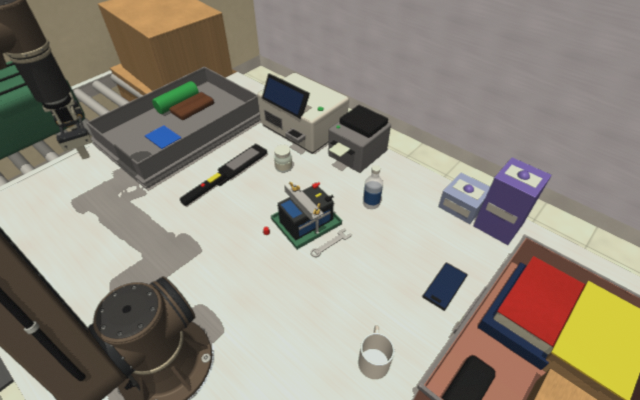

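View pics/wrist0.png

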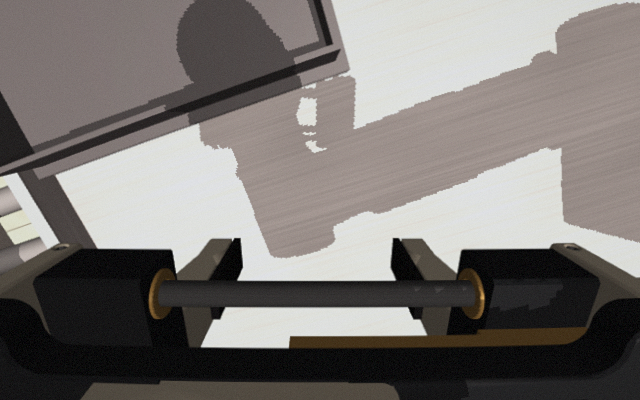

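```bash
cat > h.py <<'E'
import numpy as np, cv2, pickle
def rays(info,uv):
    uv=np.atleast_2d(np.array(uv,float))
    d=np.c_[(uv[:,0]-info['cx'])/info['fx'],(uv[:,1]-info['cy'])/info['fy']]
    x=d.copy()
    for _ in range(10): x=d/(1+info['k1']*(x**2).sum(1,keepdims=True))
    return np.c_[x[:,0],-x[:,1],-np.ones(len(x))]
def atz(info,uv,z):
    T=info['T'];R=rays(info,uv)@T[:3,:3].T;o=T[:3,3]
    return o+R*((z-o[2])/R[:,2])[:,None]
def proj(info,P):
    T=info['T'];c=(np.atleast_2d(P)-T[:3,3])@T[:3,:3]
    a=np.c_[c[:,0]/-c[:,2],-c[:,1]/-c[:,2]]
    a=a*(1+info['k1']*(a**2).sum(1,keepdims=True))
    return np.c_[a[:,0]*info['fx']+info['cx'],a[:,1]*info['fy']+info['cy']]
E
python3 - <<'E'
import cv2
p=cv2.imread('pics/top0.png');c=p[150:250,260:370];cv2.imwrite('pics/top0c.png',cv2.resize(c,None,fx=6,fy=6,interpolation=cv2.INTER_CUBIC)[:600])
p=cv2.imread('pics/side0.png');c=p[170:260,260:360];cv2.imwrite('pics/side0c.png',cv2.resize(c,None,fx=6,fy=6,interpolation=cv2.INTER_CUBIC))
E
```

```text
(no output)
```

View pics/top0c.png

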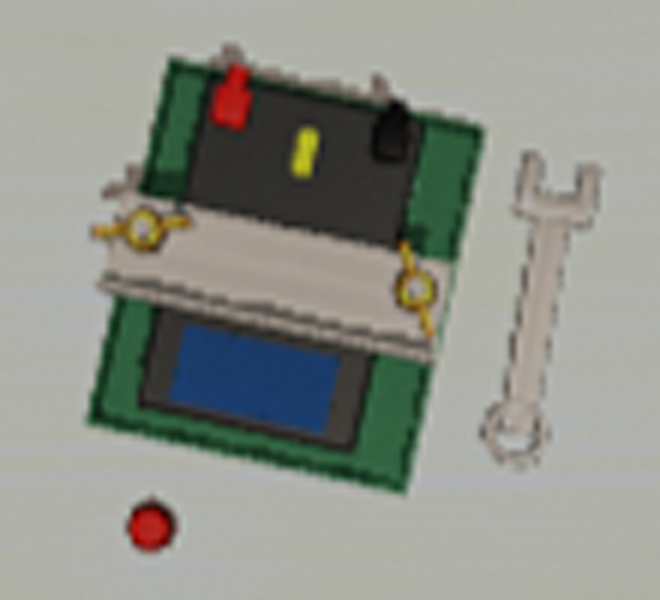

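View pics/side0c.png

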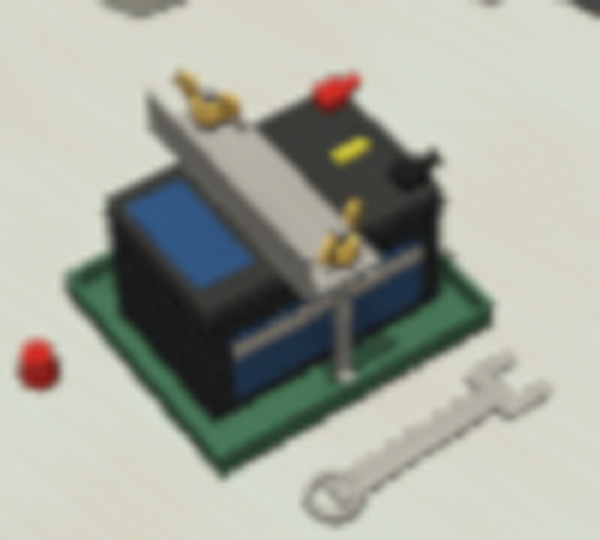

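Run:
```python
from h import *
i=pickle.load(open('pics/top0.pkl','rb'))
f=lambda x,y:(260+(x+.5)/6-.5,150+(y+.5)/6-.5)
L=atz(i,[f(144,230)],.122)[0];T=atz(i,[f(416,289)],.122)[0]
w=atz(i,[f(95,232),f(188,220)],.121);
print(L,T,np.linalg.norm(L-T)); d=L-T; print('yaw',np.degrees(np.arctan2(-d[0],d[1])))
e=w[1]-w[0]; print('wing',np.degrees(np.arctan2(e[1],e[0])), w.mean(0))
s=pickle.load(open('pics/side0.pkl','rb'))
g=lambda x,y:(260+(x+.5)/6-.5,170+(y+.5)/6-.5)
print(atz(s,[g(210,105)],.118))
for n,c in (('cap',(151,527)),('spanner',(530,320))): print(n,atz(i,[f(*c)],.01))
from plant import status
st=status.get_state(); print(st['tcp_pos'],st['eef_rot'])
```

```text
[0.59556369 0.10683146 0.122     ] [ 0.56920782 -0.01085241  0.122     ] 0.12059903353277757
yaw -12.62337250092239
wing -82.97001765540108 [0.5974064  0.10800691 0.121     ]
[[0.59309637 0.106336   0.118     ]]
cap [[0.4637485 0.1139077 0.01     ]]
spanner [[ 0.56151212 -0.06791758  0.01      ]]
[0.20635592 0.6422972  0.22586181] [ 1.79928986e+02 -7.05483965e-03 -1.78131612e+01]
```

```bash
cat >> h.py <<'E'
from scipy.spatial.transform import Rotation as Ro
def rel(st,pos,yaw):
    R=Ro.from_euler('xyz',st['eef_rot'],degrees=True); G=Ro.from_euler('xyz',[180,0,yaw],degrees=True)
    t=R.inv().apply(np.array(pos)-st['tcp_pos'])/.2
    w=np.degrees((R.inv()*G).as_rotvec())/90
    return np.round(np.r_[t,w],3)
E
python3 - <<'E'
from h import *
from plant import status
st=status.get_state()
y=np.radians(-15); p=np.array([.595,.107,.23])-.05*np.array([np.cos(y),np.sin(y),0])
print(p,rel(st,p,-15))
E
```

```text
[0.54670371 0.11994095 0.23      ] [ 2.419e+00  1.966e+00 -1.800e-02  1.000e-03 -0.000e+00 -3.100e-02]
```

Request:
{"name": "apply_moves", "arguments": {
  "moves": [
    [0.27, 0.22, 0, 0, 0, 0],
    [0.54, 0.44, 0, 0, 0, 0],
    [0.81, 0.66, 0, 0, 0, 0]
  ],
  "hand": 1
}}

```text
time_s: 0.52
tcp_pos: [0.309, 0.4835, 0.2257]
eef_rot: [179.9, -0.0, -17.8]
contact_force: [0.9, 0.3, 0.5]
gripper_width: 0.0633
```

Request:
{"name": "apply_moves", "arguments": {
  "moves": [
    [0.27, 0.22, 0, 0, 0, 0],
    [0.54, 0.44, 0, 0, 0, 0],
    [0.81, 0.66, 0, 0, 0, 0]
  ]
}}

```text
time_s: 0.9
tcp_pos: [0.4109, 0.326, 0.226]
eef_rot: [179.9, -0.0, -17.7]
contact_force: [-0.0, 0.5, 1.5]
gripper_width: 0.0331
```

Request:
{"name": "apply_moves", "arguments": {
  "moves": [
    [0.27, 0.22, 0, 0, 0, 0],
    [0.54, 0.44, 0, 0, 0, 0],
    [0.8, 0.65, 0, 0, 0, -0.03],
    [0.8, 0.65, 0, 0, 0, -0.03]
  ]
}}

```text
time_s: 1.4
tcp_pos: [0.5246, 0.1505, 0.226]
eef_rot: [179.9, 0.0, -15.2]
contact_force: [0.3, -0.0, -0.5]
gripper_width: 0.0004
```

Run:
```python
from h import *
from plant import status, imaging
st=status.get_state(); print(st['time_s'],st['tcp_pos'],st['eef_rot'],st['gripper_width'],st['qd'])
y=np.radians(-15); p=np.array([.595,.107,.23])-.05*np.array([np.cos(y),np.sin(y),0])
print(rel(st,p,-15))
i=imaging.camera_info('wrist');p,d=imaging.capture('wrist');cv2.imwrite('pics/w1.png',p);np.save('pics/w1.npy',d);pickle.dump(i,open('pics/w1.pkl','wb'))
```

```text
1.4 [0.52463271 0.15052042 0.22597499] [ 1.79875412e+02  1.14182658e-02 -1.51921945e+01] 0.00035909462303799046 [-16.33246906   4.15714821   5.00556992  -0.34988397  -0.86056569
  15.58817526]
[ 0.147  0.119 -0.02   0.001  0.    -0.002]
```

View pics/w1.png

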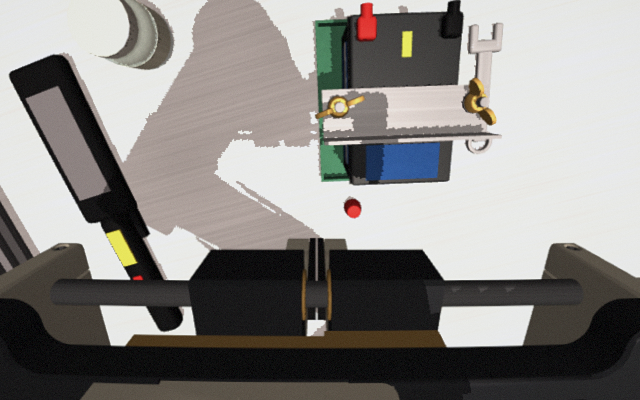

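Request:
{"name": "apply_moves", "arguments": {
  "moves": [
    [0.14, 0.12, 0, 0, 0, 0],
    [0.14, 0.12, 0, 0, 0, 0],
    [0.14, 0.12, 0, 0, 0, 0]
  ]
}}

```text
time_s: 1.82
tcp_pos: [0.5455, 0.1196, 0.2257]
eef_rot: [179.8, 0.0, -15.2]
contact_force: [0.2, -0.2, -0.3]
gripper_width: -0.0001
```

Run:
```python
from h import *
from plant import status, imaging
st=status.get_state(); print(st['time_s'],st['tcp_pos'],st['eef_rot'],st['gripper_width'],st['qd'])
i=imaging.camera_info('wrist');p,d=imaging.capture('wrist');cv2.imwrite('pics/w2.png',p);np.save('pics/w2.npy',d);pickle.dump((i,st),open('pics/w2.pkl','wb'))
cv2.imwrite('pics/w2c.png',cv2.resize(p[40:240,180:440],None,fx=3,fy=3,interpolation=cv2.INTER_CUBIC)[:600,:800])
print(np.round(d[225:275:6,270:366:6],3))
```

```text
1.825 [0.54548612 0.1196175  0.22568251] [ 1.79839769e+02  3.42126257e-02 -1.52479255e+01] -6.366116300569381e-05 [ 0.86125594 -0.34093167 -0.10687798 -0.0057988  -0.01322514  0.05273498]
[[0.414 0.415 0.415 0.413 0.414 0.415 0.415 0.415 0.415 0.415 0.396 0.394
  0.408 0.416 0.414 0.415]
 [0.417 0.418 0.418 0.417 0.418 0.418 0.417 0.418 0.418 0.417 0.393 0.394
  0.418 0.418 0.417 0.418]
 [0.42  0.42  0.42  0.419 0.42  0.42  0.42  0.421 0.42  0.42  0.421 0.396
  0.422 0.42  0.421 0.421]
 [0.423 0.422 0.423 0.163 0.163 0.163 0.164 0.166 0.166 0.163 0.162 0.164
  0.164 0.423 0.423 0.424]
 [0.425 0.426 0.425 0.156 0.156 0.157 0.155 0.159 0.16  0.161 0.156 0.157
  0.156 0.427 0.427 0.425]
 [0.093 0.093 0.093 0.092 0.093 0.093 0.155 0.154 0.153 0.153 0.093 0.095
  0.093 0.094 0.093 0.093]
 [0.089 0.089 0.09  0.09  0.089 0.091 0.155 0.148 0.147 0.147 0.089 0.09
  0.091 0.09  0.089 0.089]
 [0.085 0.086 0.087 0.086 0.087 0.086 0.14  0.142 0.142 0.142 0.088 0.087
  0.087 0.086 0.086 0.087]
 [0.085 0.084 0.083 0.084 0.085 0.083 0.091 0.138 0.136 0.137 0.09  0.084
  0.084 0.083 0.084 0.084]]
```

View pics/w2c.png

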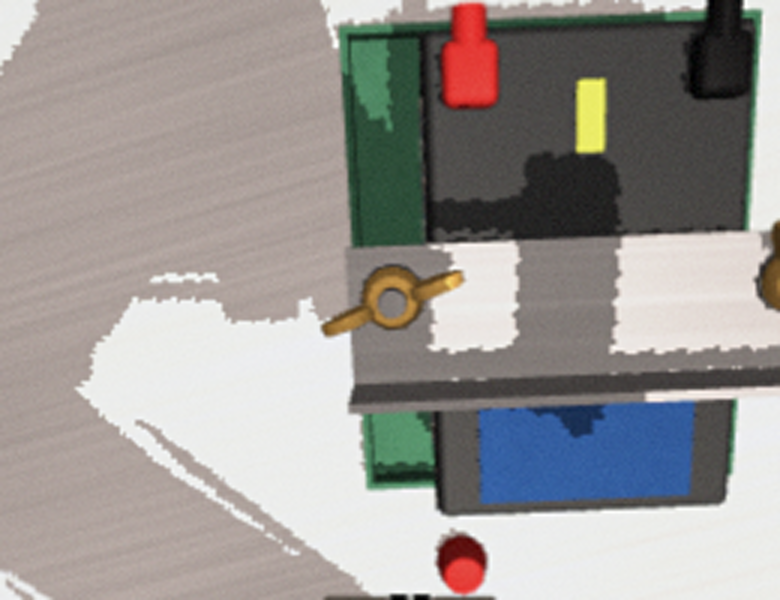

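Run:
```python
from h import *
i,st=pickle.load(open('pics/w2.pkl','rb'));d=np.load('pics/w2.npy')
f=lambda x,y:(180+(x+.5)/3-.5,40+(y+.5)/3-.5)
def g(u,v):
    z=d[int(round(v)),int(round(u))]; return i['T'][:3,:3]@(rays(i,[(u,v)])[0]*z)+i['T'][:3,3]
print('hub',atz(i,[f(391,298)],.122),g(*f(391,298)),g(*f(391,280)))
w=atz(i,[f(325,331),f(462,279)],.121);e=w[1]-w[0];print(w,w.mean(0),'wing',np.degrees(np.arctan2(e[1],e[0])),np.linalg.norm(e))
for n,c in (('bar',(560,330)),('leg',(560,386)),('lid',(480,180)),('legtop2',(420,392))): print(n,g(*f(*c)))
# leg line
a=atz(i,[f(352,408),f(770,387)],.130);e=a[1]-a[0];print('leg dir yaw',np.degrees(np.arctan2(e[1],e[0]))+90,a)
# fingertips
for u,v in ((288,240),(344,240),(316,240)): print(g(u,v)-st['tcp_pos'])
```

```text
hub [[0.5999404  0.11078606 0.122     ]] [0.59991394 0.11079784 0.12174935] [0.60419394 0.10972836 0.11485879]
[[0.59575672 0.131825   0.121     ]
 [0.5996898  0.08986581 0.121     ]] [0.59772326 0.11084541 0.121     ] wing -84.64498134456576 0.042143118906359564
bar [0.57438852 0.06349042 0.10096537]
leg [0.56044712 0.06884151 0.11484068]
lid [0.62424521 0.07657911 0.09694081]
legtop2 [0.56979801 0.11019253 0.11497486]
leg dir yaw -12.240185025960088 [[0.57364379 0.12959158 0.13      ]
 [0.5481743  0.01218925 0.13      ]]
[0.0160477  0.01257975 0.0057607 ]
[ 0.00776354 -0.01732229  0.00552689]
[-0.09516933  0.02628211 -0.22602201]
```

```bash
cat >> h.py <<'E'
N=np.array([.597,.109])
def pose(w,r,b,z):
    "w wing world angle deg; r radial, b behind (ccw) in mm"
    a=np.radians(w);er=np.array([np.cos(a),np.sin(a)]);eb=np.array([-er[1],er[0]])
    return np.r_[N+(r*er+b*eb)/1000,z]
E
python3 - <<'E'
from h import *
from plant import status
st=status.get_state()
print(pose(-84,30,18,.15),rel(st,pose(-84,30,18,.15),6))
E
```

```text
[0.61803725 0.08104586 0.15      ] [ 0.401  0.091  0.379  0.002  0.001 -0.236]
```

Request:
{"name": "apply_moves", "arguments": {
  "moves": [
    [0.2, 0.05, 0, 0, 0, -0.1],
    [0.4, 0.09, 0.1, 0, 0, -0.2],
    [0.4, 0.09, 0.38, 0, 0, -0.236],
    [0.4, 0.09, 0.38, 0, 0, -0.236],
    [0.4, 0.09, 0.38, 0, 0, -0.236]
  ]
}}

```text
time_s: 2.5
tcp_pos: [0.6184, 0.0823, 0.1517]
eef_rot: [179.8, -0.0, 6.1]
contact_force: [0.1, 0.2, 1.2]
gripper_width: 0.0003
```

```bash
cat > look.py <<'E'
from h import *
import sys
from plant import status, imaging
st=status.get_state(); print(st['time_s'],st['tcp_pos'],st['eef_rot'],st['contact_force'])
n=sys.argv[1];i=imaging.camera_info(sys.argv[2]);p,d=imaging.capture(sys.argv[2]);np.save(f'pics/{n}.npy',d);pickle.dump((i,st),open(f'pics/{n}.pkl','wb'))
x0,x1,y0,y1,k=map(int,sys.argv[3:8])
cv2.imwrite(f'pics/{n}.png',cv2.resize(p[y0:y1,x0:x1],None,fx=k,fy=k,interpolation=cv2.INTER_CUBIC))
E
python3 look.py w3 wrist 180 440 100 300 3; python3 look.py s3 side 260 360 150 240 6; python3 look.py t3 top 250 360 150 240 6
```

```text
2.5 [0.61841499 0.08225474 0.15174352] [ 1.79844278e+02 -1.61305075e-02  6.05489708e+00] [0.13879338 0.21838535 1.17163418]
2.55 [0.61887836 0.08247608 0.15249722] [ 1.79884590e+02 -1.13876349e-01  6.06559278e+00] [-0.15843893  0.60919449  0.19792096]
2.6 [0.61894402 0.08246115 0.15266536] [ 1.79905909e+02 -1.47810140e-01  6.06598490e+00] [0.74792146 0.77437314 0.51248798]
```

View pics/w3.png

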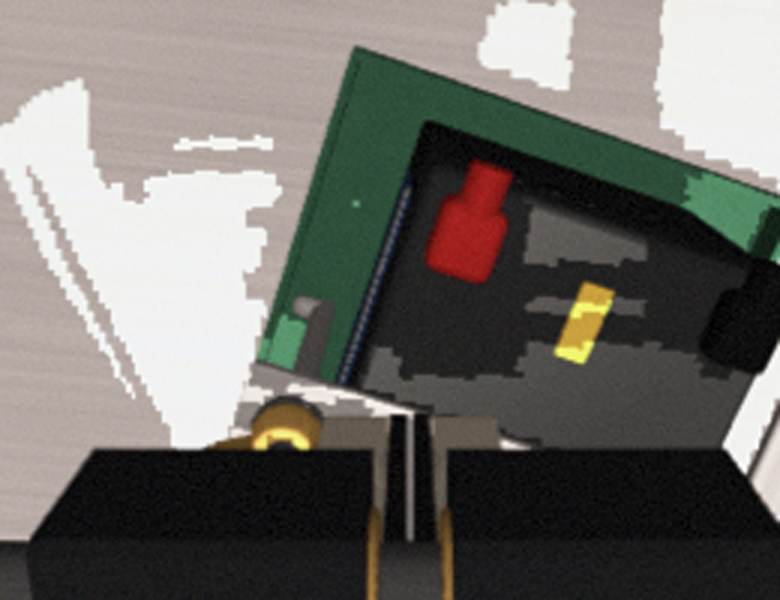

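View pics/s3.png

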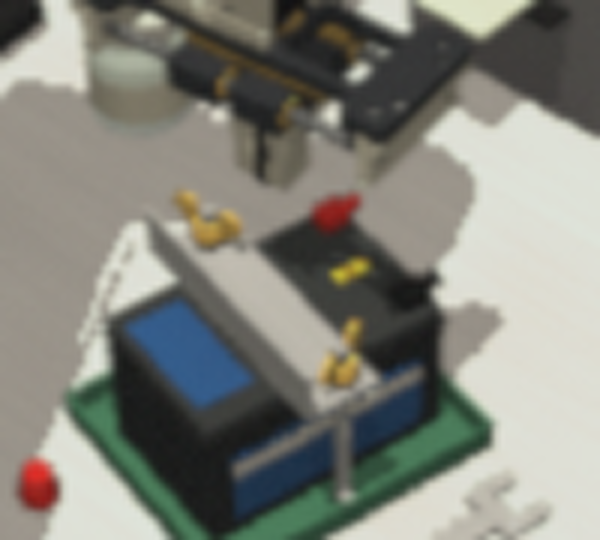

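View pics/t3.png

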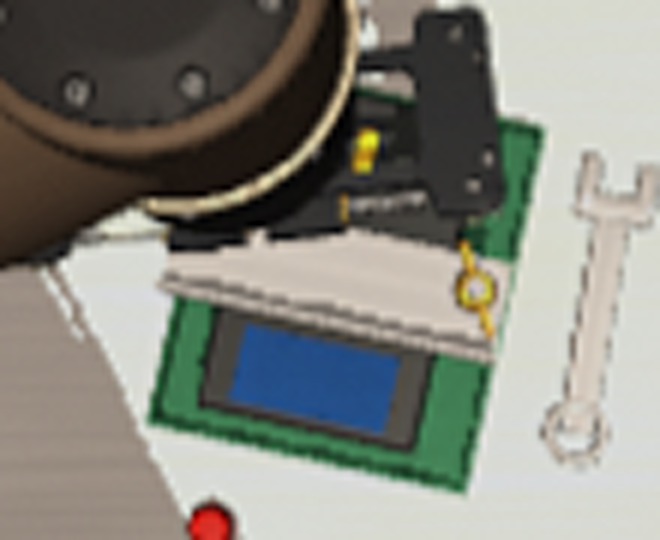

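Run:
```python
from h import *
i,st=pickle.load(open('pics/s3.pkl','rb'))
t=np.array([.6189,.0825,.1527]);y=np.radians(6);x=np.array([np.cos(y),np.sin(y),0]);yy=np.array([np.sin(y),-np.cos(y),0])
c=lambda P:(proj(i,P)-[260,150]+.5)*6-.5
for sx in(-9.5,9.5):
  for sy in (-15.5,15.5): print('corner',sx,sy,c(t+x*sx/1e3+yy*sy/1e3))
for n in ([.597,.109],[.6,.1108],[.5956,.1068],[.5975,.111]): print(n,c([*n,.122]),c([*pose(0,0,0,0)[:2]*0+n,.115]))
```

```text
corner -9.5 -15.5 [[239.43385601 171.04541385]]
corner -9.5 15.5 [[287.14180924 194.98022625]]
corner 9.5 -15.5 [[261.4129518  150.70155218]]
corner 9.5 15.5 [[308.95074728 174.2381411 ]]
[0.597, 0.109] [[211.12267512 213.40750779]] [[211.74764308 222.80773602]]
[0.6, 0.1108] [[212.59419664 208.86860393]] [[213.21210874 218.27030367]]
[0.5956, 0.1068] [[212.28352698 216.72053413]] [[212.90462659 226.11980018]]
[0.5975, 0.111] [[209.0611707  211.16837161]] [[209.69389499 220.56914192]]
```

Request:
{"name": "apply_moves", "arguments": {
  "moves": [
    [0, 0, 0.09, 0, 0, 0],
    [0, 0, 0.18, 0, 0, 0],
    [0, 0, 0.18, 0, 0, 0],
    [0, 0, 0.18, 0, 0, 0]
  ]
}}

```text
time_s: 3.15
tcp_pos: [0.6189, 0.0822, 0.1162]
eef_rot: [179.9, -0.1, 6.1]
contact_force: [-0.7, -0.3, -0.3]
gripper_width: 0.0005
```

Run:
```python
from h import *
from plant import status
st=status.get_state(); print(st['tcp_pos'],st['eef_rot'],st['contact_force'])
for w,b in ((-84,15),(-84,11.5),(-93,11),(-102,11),(-111,11),(-120,11)): print(w,rel(st,pose(w,30,b,.117),w+90).tolist())
```

```text
[0.61894101 0.08216832 0.11623868] [ 1.79889245e+02 -1.07639386e-01  6.06399013e+00] [-0.74342463 -0.30144583 -0.30395471]
-84 [-0.02, 0.005, -0.004, 0.001, -0.001, 0.001]
-84 [-0.038, 0.005, -0.004, 0.001, -0.001, 0.001]
-93 [-0.064, 0.012, -0.004, 0.001, -0.001, 0.101]
-102 [-0.089, 0.015, -0.004, 0.001, -0.001, 0.201]
-111 [-0.114, 0.014, -0.004, 0.001, -0.001, 0.301]
-120 [-0.139, 0.009, -0.004, 0.001, -0.002, 0.401]
```

Request:
{"name": "apply_moves", "arguments": {
  "moves": [
    [-0.02, 0.005, 0, 0, 0, 0],
    [-0.038, 0.005, 0, 0, 0, 0],
    [-0.05, 0.009, 0, 0, 0, 0.05],
    [-0.064, 0.012, 0, 0, 0, 0.1],
    [-0.076, 0.014, 0, 0, 0, 0.15],
    [-0.089, 0.015, 0, 0, 0, 0.2]
  ]
}}

```text
time_s: 3.9
tcp_pos: [0.6017, 0.0772, 0.1166]
eef_rot: [179.9, -0.2, -12.1]
contact_force: [1.5, -0.7, -0.7]
gripper_width: 0.0004
```

```bash
python3 look.py s4 side 260 360 150 240 6
python3 - <<'E'
from h import *
from plant import status
st=status.get_state(); print(st['tcp_pos'],st['eef_rot'],st['contact_force'])
for w,b in ((-106,11),(-111,11),(-115,11),(-120,11)): print(w,rel(st,pose(w,30,b,.117),w+90).tolist())
E
```

```text
3.9 [0.60166034 0.07719568 0.11657077] [179.94982482  -0.19059826 -12.08543698] [ 1.53738311 -0.69961449 -0.73094608]
[0.60139641 0.0771758  0.11660916] [179.95576338  -0.18402089 -12.30046212] [ 0.933251   -0.45364843 -0.91997934]
-106 [-0.01, 0.002, -0.002, 0.0, -0.002, 0.041]
-111 [-0.024, 0.006, -0.002, 0.0, -0.002, 0.097]
-115 [-0.035, 0.008, -0.002, 0.0, -0.002, 0.141]
-120 [-0.049, 0.009, -0.002, 0.0, -0.002, 0.197]
```

View pics/s4.png

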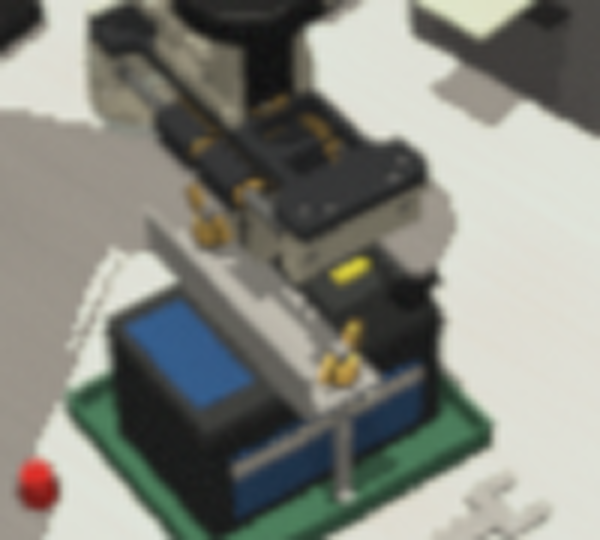

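Request:
{"name": "apply_moves", "arguments": {
  "moves": [
    [-0.01, 0.002, 0, 0, 0, 0.04],
    [-0.024, 0.006, 0, 0, 0, 0.097],
    [-0.035, 0.008, 0, 0, 0, 0.14],
    [-0.049, 0.009, 0, 0, 0, 0.19],
    [-0.049, 0.009, 0, 0, 0, 0.19]
  ]
}}

```text
time_s: 4.58
tcp_pos: [0.5914, 0.0775, 0.1169]
eef_rot: [-180.0, -0.2, -29.3]
contact_force: [1.0, 0.5, -1.0]
gripper_width: 0.0006
```

Run:
```python
from h import *
from plant import status
st=status.get_state(); print(st['tcp_pos'],st['eef_rot'],st['contact_force'])
print(rel(st,pose(-120,30,18,.117),-30),rel(st,pose(-120,30,18,.16),-30))
P=pose(60,30,18,.16);Q=pose(-120,30,18,.16);print(P,Q,P-Q)
```

```text
[0.59141298 0.07749551 0.11686373] [-179.96420636   -0.20786106  -29.31182224] [ 0.95005374  0.50405869 -0.98233675]
[ 0.035  0.    -0.001 -0.    -0.002  0.008] [ 0.036 -0.    -0.216 -0.    -0.002  0.008]
[0.59641154 0.14398076 0.16      ] [0.59758846 0.07401924 0.16      ] [-0.00117691  0.06996152  0.        ]
```

Request:
{"name": "apply_moves", "arguments": {
  "moves": [
    [0.04, 0, 0, 0, 0, 0],
    [0.04, 0, -0.12, 0, 0, 0],
    [0.04, 0, -0.26, 0, 0, 0],
    [0.04, 0, -0.26, 0, 0, 0]
  ]
}}

```text
time_s: 5.08
tcp_pos: [0.6, 0.0739, 0.1714]
eef_rot: [-179.8, -0.4, -29.2]
contact_force: [0.9, 0.5, -1.4]
gripper_width: 0.0005
```

Run:
```python
from h import *
from plant import status
st=status.get_state(); print(st['tcp_pos'],st['eef_rot'],st['contact_force'])
print(rel(st,pose(61,30,19,.165),-29))
```

```text
[0.60000043 0.07386326 0.17142409] [-179.78224488   -0.37851897  -29.21017009] [ 0.89150485  0.45698761 -1.39511687]
[-0.195 -0.296  0.032 -0.002 -0.004 -0.002]
```

Request:
{"name": "apply_moves", "arguments": {
  "moves": [
    [-0.1, -0.15, 0.02, 0, 0, 0],
    [-0.2, -0.3, 0.02, 0, 0, 0],
    [-0.2, -0.3, 0.02, 0, 0, 0],
    [-0.2, -0.3, 0.02, 0, 0, 0]
  ]
}}

```text
time_s: 5.58
tcp_pos: [0.5942, 0.1455, 0.1668]
eef_rot: [-179.8, -0.3, -29.1]
contact_force: [0.2, -0.7, -0.1]
gripper_width: 0.0001
```

```bash
python3 look.py w5 wrist 180 440 100 300 3; python3 look.py s5 side 260 360 150 240 6;python3 - <<'E'
from h import *
from plant import status
st=status.get_state(); print(st['tcp_pos'],st['eef_rot'],st['contact_force'])
print(rel(st,pose(61,30,19,.117),-29))
E
```

```text
5.575 [0.59422153 0.14553564 0.16680383] [-179.8317177    -0.34475516  -29.14648576] [ 0.24968779 -0.66120102 -0.06437489]
5.625 [0.59430338 0.14515916 0.16694565] [-179.82354331   -0.35450338  -29.19452187] [ 0.79123114 -0.17741948  0.56530739]
[0.59433211 0.14498822 0.16704015] [-179.81638206   -0.35733821  -29.22393737] [ 0.42461222 -0.58594637 -0.51003077]
[ 0.002  0.002  0.25  -0.002 -0.004 -0.002]
```

View pics/w5.png

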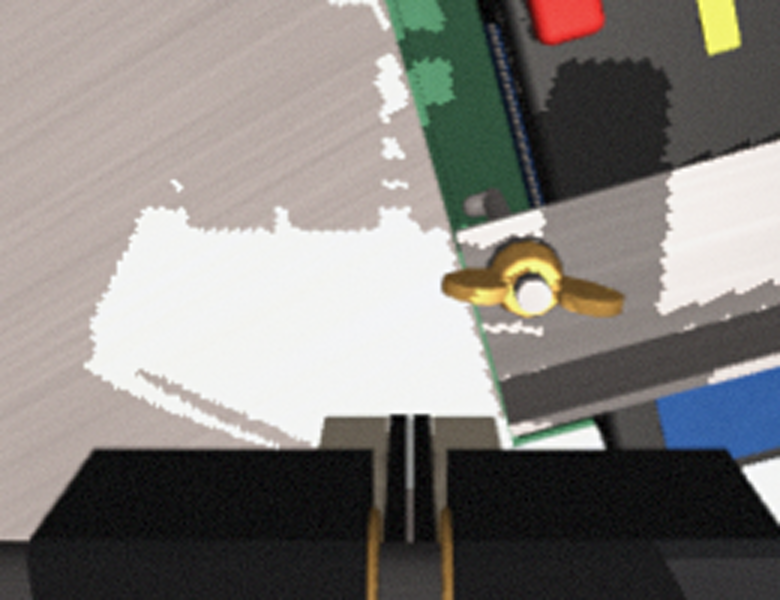

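View pics/s5.png

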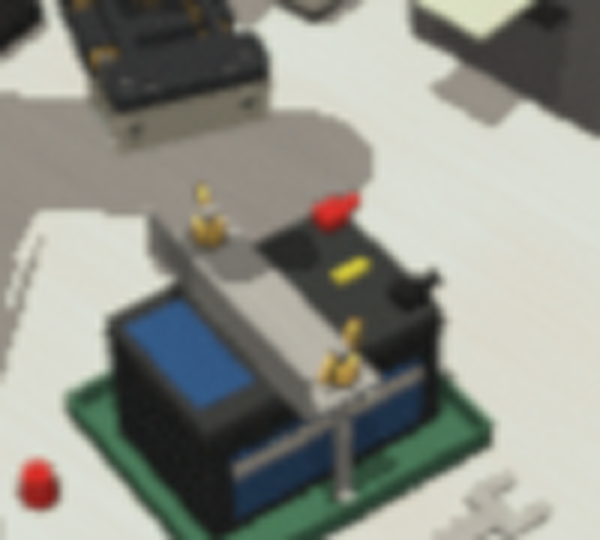

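Run:
```python
from h import *
i,st=pickle.load(open('pics/w5.pkl','rb'))
f=lambda x,y:(180+(x+.5)/3-.5,100+(y+.5)/3-.5)
print(atz(i,[f(533,295)],.122))
w=atz(i,[f(446,284),f(622,298)],.122);e=w[0]-w[1];print(w,w.mean(0),np.degrees(np.arctan2(e[1],e[0])),np.linalg.norm(e))
```

```text
[[0.59859838 0.11112369 0.122     ]]
[[0.61089966 0.12772012 0.122     ]
 [0.58774754 0.09310823 0.122     ]] [0.5993236  0.11041417 0.122     ] 56.221179446685646 0.04164136298133434
```

Request:
{"name": "apply_moves", "arguments": {
  "moves": [
    [0, 0, 0.12, 0, 0, 0],
    [0, 0, 0.25, 0, 0, 0],
    [0, 0, 0.25, 0, 0, 0],
    [0, 0, 0.25, 0, 0, 0]
  ]
}}

```text
time_s: 6.18
tcp_pos: [0.5954, 0.1447, 0.118]
eef_rot: [-179.8, -0.4, -29.2]
contact_force: [0.1, -0.3, -0.1]
gripper_width: 0.0007
```

```bash
sed -i 's/^N=.*/N=np.array([.5975,.1095])/' h.py
python3 - <<'E'
from h import *
from plant import status
st=status.get_state(); print(st['tcp_pos'],st['eef_rot'],st['contact_force'])
for w,b in ((60,15),(60,11),(54,11),(48,11),(42,11),(36,11),(30,11),(24,11),(18,11),(12,11),(6,11),(0,11)): print(w,rel(st,pose(w,30,b,.117),w-90).tolist())
E
```

```text
[0.59535121 0.14467186 0.11798935] [-179.78437291   -0.40405437  -29.23570824] [ 0.06137448 -0.28064326 -0.06324225]
60 [0.022, -0.003, 0.005, -0.002, -0.004, 0.009]
60 [0.042, -0.002, 0.005, -0.002, -0.004, 0.009]
54 [0.058, -0.007, 0.005, -0.003, -0.004, 0.075]
48 [0.075, -0.01, 0.006, -0.003, -0.004, 0.142]
42 [0.091, -0.011, 0.006, -0.003, -0.004, 0.208]
36 [0.108, -0.011, 0.006, -0.003, -0.004, 0.275]
30 [0.125, -0.009, 0.006, -0.004, -0.004, 0.342]
24 [0.141, -0.005, 0.006, -0.004, -0.004, 0.408]
18 [0.157, 0.001, 0.006, -0.004, -0.003, 0.475]
12 [0.172, 0.008, 0.006, -0.004, -0.003, 0.542]
6 [0.186, 0.017, 0.006, -0.004, -0.003, 0.608]
0 [0.199, 0.027, 0.006, -0.005, -0.003, 0.675]
```

Request:
{"name": "apply_moves", "arguments": {
  "moves": [
    [0.022, -0.003, 0.005, 0, -0.004, 0.01],
    [0.042, -0.002, 0.005, 0, -0.004, 0.01],
    [0.058, -0.007, 0.005, 0, -0.004, 0.075],
    [0.075, -0.01, 0.005, 0, -0.004, 0.14],
    [0.091, -0.011, 0.005, 0, -0.004, 0.21],
    [0.108, -0.011, 0.005, 0, -0.004, 0.275],
    [0.125, -0.009, 0.005, 0, -0.004, 0.34],
    [0.141, -0.005, 0.005, 0, -0.004, 0.41],
    [0.157, 0.001, 0.005, 0, -0.004, 0.475],
    [0.172, 0.008, 0.005, 0, -0.004, 0.54],
    [0.172, 0.008, 0.005, 0, -0.004, 0.54]
  ]
}}

```text
time_s: 7.55
tcp_pos: [0.6248, 0.1265, 0.1175]
eef_rot: [-179.7, 0.2, -77.8]
contact_force: [-1.2, 1.6, 0.3]
gripper_width: -0.0
```

```bash
python3 look.py s6 side 260 360 150 240 6
python3 - <<'E'
from h import *
from plant import status
st=status.get_state(); print(st['tcp_pos'],st['eef_rot'],st['contact_force'],st['moment'])
for w,b in ((8,11),(4,11),(0,11),(-4,11),(-8,11),(-12,11)): print(w,rel(st,pose(w,30,b,.117),w-90).tolist())
E
```

```text
7.55 [0.62483164 0.12650191 0.11746681] [-179.67938328    0.2333648   -77.81353593] [-1.22576239  1.59581227  0.32236445]
[0.62481683 0.12651663 0.11751404] [-179.67455664    0.22620193  -77.7209814 ] [-1.60339944  0.88876143  1.00529819] [ 0.43286707  0.32837306 -0.00266162]
8 [0.01, -0.002, 0.003, -0.004, 0.003, 0.048]
4 [0.021, -0.005, 0.003, -0.003, 0.003, 0.092]
0 [0.032, -0.007, 0.002, -0.003, 0.003, 0.136]
-4 [0.043, -0.008, 0.002, -0.003, 0.003, 0.181]
-8 [0.054, -0.008, 0.002, -0.003, 0.003, 0.225]
-12 [0.066, -0.008, 0.002, -0.003, 0.003, 0.27]
```

View pics/s6.png

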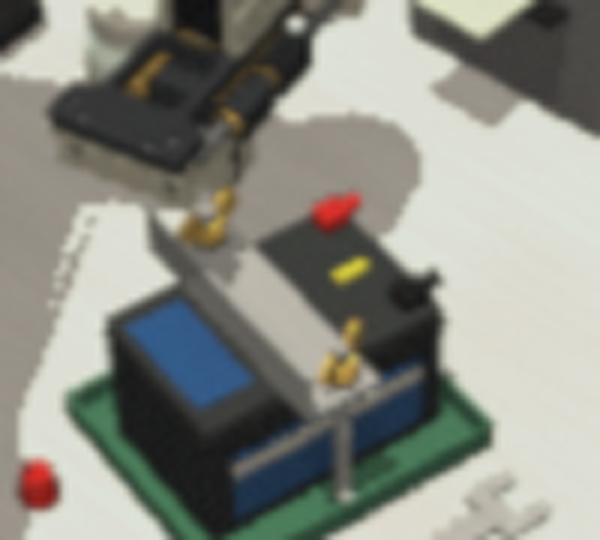

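Request:
{"name": "apply_moves", "arguments": {
  "moves": [
    [0.01, -0.002, 0, 0, 0, 0.05],
    [0.021, -0.005, 0, 0, 0, 0.09],
    [0.032, -0.007, 0, 0, 0, 0.136],
    [0.043, -0.008, 0, 0, 0, 0.18]
  ]
}}

```text
time_s: 8.1
tcp_pos: [0.6283, 0.1188, 0.1176]
eef_rot: [-179.7, 0.3, -93.9]
contact_force: [-0.7, 2.1, -0.6]
gripper_width: 0.0006
```

Run:
```python
from h import *
from plant import status
st=status.get_state(); print(st['tcp_pos'],st['eef_rot'],st['contact_force'],st['moment'])
for w,b in ((-8,11),(-12,11),(-16,11),(-20,11)): print(w,rel(st,pose(w,30,b,.117),w-90).tolist())
```

```text
[0.62826025 0.11876378 0.11755284] [-179.74330695    0.33040485  -93.90185552] [-0.66784076  2.10663496 -0.56494887] [ 0.73484026  0.27694932 -0.0111493 ]
-8 [0.013, -0.003, 0.003, -0.003, 0.004, 0.046]
-12 [0.023, -0.006, 0.003, -0.003, 0.004, 0.09]
-16 [0.034, -0.008, 0.003, -0.002, 0.004, 0.134]
-20 [0.045, -0.009, 0.003, -0.002, 0.004, 0.179]
```

Request:
{"name": "apply_moves", "arguments": {
  "moves": [
    [0.006, -0.002, 0, 0, 0, 0.023],
    [0.013, -0.003, 0, 0, 0, 0.046],
    [0.018, -0.005, 0, 0, 0, 0.07],
    [0.023, -0.006, 0, 0, 0, 0.09]
  ]
}}

```text
time_s: 8.6
tcp_pos: [0.6292, 0.1141, 0.1176]
eef_rot: [-179.8, 0.4, -102.1]
contact_force: [-0.5, 2.2, -0.1]
gripper_width: 0.0001
```

Request:
{"name": "apply_moves", "arguments": {
  "moves": [
    [0.005, -0.001, 0, 0, 0, 0.02],
    [0.01, -0.002, 0, 0, 0, 0.04],
    [0.01, -0.002, 0, 0, 0, 0.04]
  ]
}}

```text
time_s: 8.98
tcp_pos: [0.6293, 0.1119, 0.1176]
eef_rot: [-179.8, 0.4, -105.7]
contact_force: [-0.1, 2.5, -0.9]
gripper_width: 0.0006
```

```bash
python3 look.py s7 side 260 360 150 240 6;python3 - <<'E'
from h import *
from plant import status
st=status.get_state(); print(st['tcp_pos'],st['eef_rot'],st['contact_force'],st['moment'])
for w,b in ((-16,11),(-20,11),(-24,11),(-30,11)): print(w,rel(st,pose(w,30,b,.117),w-90).tolist())
E
```

```text
8.975 [0.62926149 0.11192721 0.11760036] [-179.8027602     0.38485197 -105.73170442] [-0.14649326  2.51391119 -0.86479487]
[0.62926341 0.11195478 0.11758445] [-179.80377394    0.38291305 -105.69352357] [ 0.21875545  1.81614179 -0.62045754] [ 0.67409928 -0.04476495 -0.02486781]
-16 [0.001, -0.001, 0.003, -0.002, 0.004, 0.003]
-20 [0.011, -0.004, 0.003, -0.002, 0.004, 0.048]
-24 [0.022, -0.007, 0.003, -0.002, 0.004, 0.092]
-30 [0.039, -0.009, 0.003, -0.002, 0.005, 0.159]
```

View pics/s7.png

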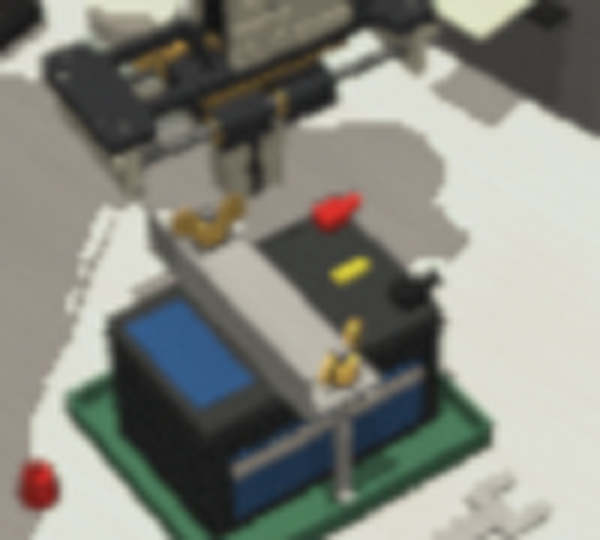

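Request:
{"name": "apply_moves", "arguments": {
  "moves": [
    [0.006, -0.002, 0, 0, 0, 0.025],
    [0.011, -0.004, 0, 0, 0, 0.05],
    [0.016, -0.005, 0, 0, 0, 0.07]
  ]
}}

```text
time_s: 9.4
tcp_pos: [0.6294, 0.1086, 0.1176]
eef_rot: [-179.8, 0.4, -112.1]
contact_force: [0.6, 2.3, -0.1]
gripper_width: 0.0007
```

Request:
{"name": "apply_moves", "arguments": {
  "moves": [
    [0.006, -0.002, 0, 0, 0, 0.025],
    [0.011, -0.004, 0, 0, 0, 0.05],
    [0.016, -0.005, 0, 0, 0, 0.07]
  ]
}}

```text
time_s: 9.78
tcp_pos: [0.6291, 0.1052, 0.1175]
eef_rot: [-179.9, 0.4, -118.5]
contact_force: [0.2, 0.8, -0.1]
gripper_width: 0.0003
```

```bash
python3 look.py s8 side 260 360 150 240 6;python3 - <<'E'
from h import *
from plant import status
st=status.get_state(); print(st['tcp_pos'],st['eef_rot'],st['contact_force'],st['moment'])
for w,b in ((-30,11),(-36,11),(-42,11),(-48,11),(-54,11),(-60,11),(-66,11),(-72,11),(-78,11),(-84,11)): print(w,rel(st,pose(w,30,b,.117),w-90).tolist())
E
```

```text
9.775 [0.62910009 0.10519708 0.11754954] [-179.8917539     0.42355408 -118.54063464] [ 0.24244966  0.79332911 -0.09080286]
[0.62904732 0.10505916 0.11755191] [-179.89468773    0.41911618 -118.62150728] [-0.36771513  1.66721836 -0.1565294 ] [ 0.73160008 -0.06699488 -0.03991162]
-30 [0.005, -0.002, 0.003, -0.001, 0.005, 0.015]
-36 [0.021, -0.007, 0.003, -0.001, 0.005, 0.082]
-42 [0.037, -0.01, 0.003, -0.001, 0.005, 0.149]
-48 [0.054, -0.011, 0.002, -0.0, 0.005, 0.215]
-54 [0.071, -0.01, 0.002, -0.0, 0.005, 0.282]
-60 [0.087, -0.008, 0.002, 0.0, 0.005, 0.349]
-66 [0.103, -0.003, 0.002, 0.0, 0.005, 0.415]
-72 [0.119, 0.002, 0.002, 0.001, 0.005, 0.482]
-78 [0.134, 0.01, 0.002, 0.001, 0.005, 0.549]
-84 [0.148, 0.019, 0.002, 0.001, 0.005, 0.615]
```

View pics/s8.png

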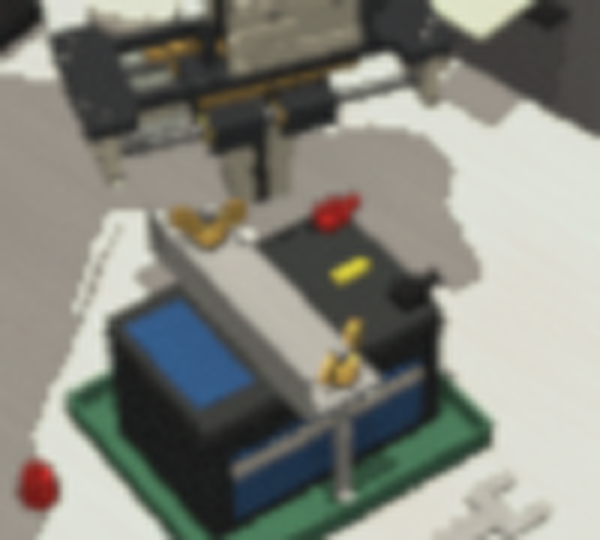

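Request:
{"name": "apply_moves", "arguments": {
  "moves": [
    [0.005, -0.002, 0, 0, 0, 0.015],
    [0.021, -0.007, 0, 0, 0, 0.08],
    [0.037, -0.01, 0, 0, 0, 0.15],
    [0.054, -0.011, 0, 0, 0, 0.215],
    [0.071, -0.01, 0, 0, 0, 0.28],
    [0.087, -0.008, 0, 0, 0, 0.35],
    [0.103, -0.003, 0, 0, 0, 0.415],
    [0.119, 0.002, 0, 0, 0, 0.48],
    [0.134, 0.01, 0, 0, 0, 0.55],
    [0.148, 0.019, 0, 0, 0, 0.615]
  ]
}}

```text
time_s: 11.08
tcp_pos: [0.6119, 0.0806, 0.1175]
eef_rot: [179.7, 0.4, -174.2]
contact_force: [1.8, 0.5, -1.0]
gripper_width: 0.0005
```

```bash
python3 look.py s9 side 260 360 150 240 6;python3 - <<'E'
from h import *
from plant import status
st=status.get_state(); print(st['tcp_pos'],st['eef_rot'],st['contact_force'],st['joints'])
for w,b in ((-84,11),(-90,11),(-96,11),(-102,11),(-108,11),(-114,11),(-119,11)): print(w,rel(st,pose(w,30,b,.117),w-90).tolist())
E
```

```text
11.075 [0.6119329  0.08060993 0.11752035] [ 179.73048251    0.37242482 -174.2045048 ] [ 1.7635618   0.53344044 -0.95029887]
[0.61153619 0.08047415 0.11752038] [ 179.72137664    0.35605327 -174.48123162] [ 0.49844243  0.72815628 -0.67471563] [  25.52314993   20.00423494  -15.32427786   -0.17253635  -54.24172542
 -109.90321633]
-84 [-0.0, 0.002, 0.003, 0.003, 0.004, -0.005]
-90 [0.016, -0.003, 0.002, 0.003, 0.004, 0.061]
-96 [0.032, -0.007, 0.002, 0.003, 0.004, 0.128]
-102 [0.049, -0.008, 0.002, 0.004, 0.003, 0.195]
-108 [0.065, -0.008, 0.002, 0.004, 0.003, 0.261]
-114 [0.082, -0.006, 0.002, 0.004, 0.003, 0.328]
-119 [0.096, -0.004, 0.002, 0.004, 0.003, 0.384]
```

View pics/s9.png

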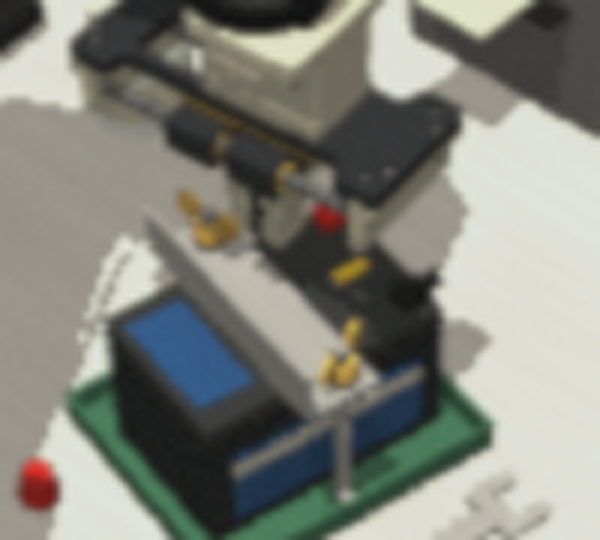

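Request:
{"name": "apply_moves", "arguments": {
  "moves": [
    [0.008, 0, 0, 0, 0, 0.03],
    [0.016, -0.003, 0, 0, 0, 0.06],
    [0.032, -0.007, 0, 0, 0, 0.13],
    [0.049, -0.008, 0, 0, 0, 0.195],
    [0.065, -0.008, 0, 0, 0, 0.26],
    [0.082, -0.006, 0, 0, 0, 0.33],
    [0.096, -0.004, 0, 0, 0, 0.38],
    [0.096, -0.004, 0, 0, 0, 0.38]
  ]
}}

```text
time_s: 12.12
tcp_pos: [0.5925, 0.0775, 0.1175]
eef_rot: [179.6, 0.2, 151.4]
contact_force: [0.7, -0.8, -1.1]
gripper_width: 0.0001
```

Request:
{"name": "apply_moves", "arguments": {
  "moves": [
    [-0.04, 0, 0, 0, 0, 0],
    [-0.04, 0, -0.15, 0, 0, 0],
    [-0.04, 0, -0.3, 0, 0, 0],
    [-0.04, 0, -0.3, 0, 0, 0]
  ]
}}

```text
time_s: 12.62
tcp_pos: [0.6011, 0.0735, 0.1802]
eef_rot: [179.4, 0.3, 151.5]
contact_force: [-0.3, -0.0, -0.7]
gripper_width: 0.0005
```

Run:
```python
from h import *
from plant import status
st=status.get_state(); print(st['time_s'],st['tcp_pos'],st['eef_rot'],st['contact_force'],st['joints'])
print(rel(st,pose(61,30,19,.175),-29))
```

```text
12.625 [0.60106529 0.07345217 0.18021668] [179.40952777   0.33710712 151.50282499] [-0.28703023 -0.00424394 -0.74045521] [ 2.53834246e+01  1.56183958e+01 -1.26693954e+01 -8.65940643e-02
 -6.10365481e+01 -1.43837376e+02]
[ 0.195  0.3    0.028 -0.006  0.01  -1.994]
```

Request:
{"name": "apply_moves", "arguments": {
  "moves": [
    [0.05, 0.08, 0, 0, 0, -0.11],
    [0.1, 0.15, 0, 0, 0, -0.22],
    [0.15, 0.23, 0, 0, 0, -0.33],
    [0.2, 0.3, 0, 0, 0, -0.44],
    [0.2, 0.3, 0, 0, 0, -0.55],
    [0.2, 0.3, 0, 0, 0, -0.66],
    [0.2, 0.3, 0, 0, 0, -0.77],
    [0.2, 0.3, 0, 0, 0, -0.88],
    [0.2, 0.3, 0, 0, 0, -0.99],
    [0.2, 0.3, 0, 0, 0, -1]
  ]
}}

```text
time_s: 13.88
tcp_pos: [0.5944, 0.145, 0.1798]
eef_rot: [-179.7, 0.5, -118.5]
contact_force: [-0.4, -0.4, -0.4]
gripper_width: 0.0003
```

Request:
{"name": "apply_moves", "arguments": {
  "moves": [
    [0, 0, 0, 0, 0, -0.11],
    [0, 0, 0, 0, 0, -0.22],
    [0, 0, 0, 0, 0, -0.33],
    [0, 0, 0, 0, 0, -0.44],
    [0, 0, 0, 0, 0, -0.55],
    [0, 0, 0, 0, 0, -0.66],
    [0, 0, 0, 0, 0, -0.77],
    [0, 0, 0, 0, 0, -0.88],
    [0, 0, 0, 0, 0, -0.98],
    [0, 0, 0, 0, 0, -0.98]
  ]
}}

```text
time_s: 15.12
tcp_pos: [0.5944, 0.1448, 0.1794]
eef_rot: [-179.5, -0.3, -30.5]
contact_force: [-0.4, -0.1, 0.8]
gripper_width: 0.0002
```

```bash
python3 look.py w10 wrist 180 440 100 300 3
python3 - <<'E'
from h import *
from plant import status
st=status.get_state(); print(st['time_s'],st['tcp_pos'],st['eef_rot'],st['contact_force'])
print(rel(st,pose(61,30,19,.117),-29))
E
```

```text
15.125 [0.59437546 0.14480775 0.17942404] [-179.49043489   -0.25633857  -30.47722909] [-0.39475852 -0.07238123  0.75085338]
15.175 [0.59436889 0.14482251 0.17949637] [-179.48617456   -0.25715281  -30.58418528] [-0.05570415  0.53114482  1.00573838]
[ 0.003 -0.     0.313 -0.006 -0.003 -0.018]
```

View pics/w10.png

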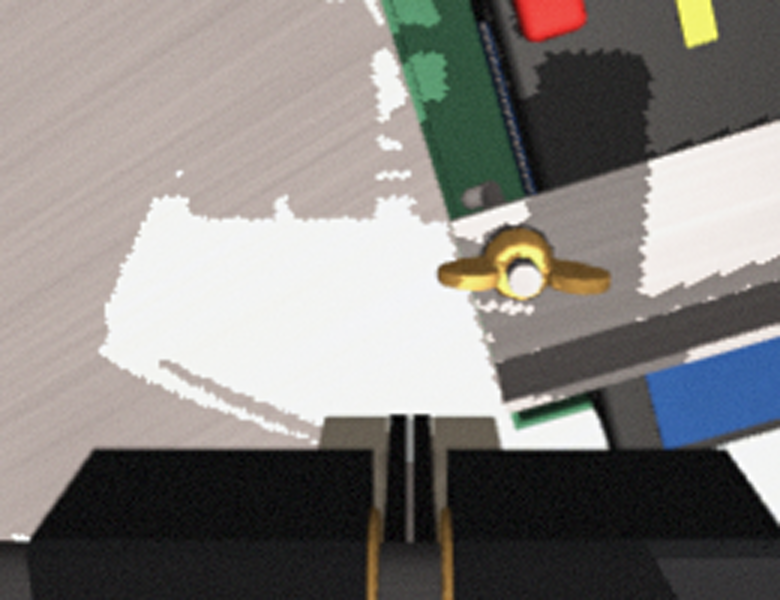

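Request:
{"name": "apply_moves", "arguments": {
  "moves": [
    [0.003, 0, 0.15, -0.005, 0, -0.018],
    [0.003, 0, 0.31, -0.005, 0, -0.018],
    [0.003, 0, 0.31, -0.005, 0, -0.018],
    [0.003, 0, 0.31, -0.005, 0, -0.018]
  ]
}}

```text
time_s: 15.68
tcp_pos: [0.5961, 0.145, 0.1185]
eef_rot: [-179.9, -0.3, -29.1]
contact_force: [-0.2, -0.3, 0.7]
gripper_width: 0.0002
```

Run:
```python
from h import *
from plant import status
st=status.get_state(); print(st['tcp_pos'],st['eef_rot'],st['contact_force'])
for w,b in ((60,15),(60,11),(54,11),(48,11),(42,11),(36,11),(30,11),(24,11),(18,11),(12,11),(6,11),(0,11)): print(w,rel(st,pose(w,30,b,.117),w-90).tolist())
```

```text
[0.59613877 0.1450235  0.118545  ] [-179.91130111   -0.31778461  -29.06030498] [-0.22489961 -0.2835558   0.71010954]
60 [0.02, 0.001, 0.008, -0.001, -0.004, 0.01]
60 [0.04, 0.001, 0.008, -0.001, -0.004, 0.01]
54 [0.056, -0.004, 0.008, -0.001, -0.003, 0.077]
48 [0.072, -0.007, 0.008, -0.001, -0.003, 0.144]
42 [0.089, -0.008, 0.008, -0.002, -0.003, 0.21]
36 [0.106, -0.007, 0.008, -0.002, -0.003, 0.277]
30 [0.122, -0.005, 0.008, -0.002, -0.003, 0.344]
24 [0.138, -0.001, 0.008, -0.002, -0.003, 0.41]
18 [0.154, 0.005, 0.009, -0.002, -0.003, 0.477]
12 [0.169, 0.012, 0.009, -0.002, -0.003, 0.544]
6 [0.183, 0.021, 0.009, -0.003, -0.003, 0.61]
0 [0.197, 0.031, 0.009, -0.003, -0.003, 0.677]
```

Request:
{"name": "apply_moves", "arguments": {
  "moves": [
    [0.02, 0.001, 0.005, 0, -0.004, 0.01],
    [0.04, 0.001, 0.005, 0, -0.004, 0.01],
    [0.056, -0.004, 0.005, 0, -0.004, 0.077],
    [0.072, -0.007, 0.005, 0, -0.004, 0.144],
    [0.089, -0.008, 0.005, 0, -0.003, 0.21],
    [0.106, -0.007, 0.005, 0, -0.003, 0.277],
    [0.122, -0.005, 0.005, 0, -0.003, 0.344],
    [0.138, -0.001, 0.005, 0, -0.003, 0.41],
    [0.154, 0.005, 0.005, 0, -0.003, 0.477],
    [0.169, 0.012, 0.005, 0, -0.003, 0.544],
    [0.169, 0.012, 0.005, 0, -0.003, 0.544]
  ]
}}

```text
time_s: 17.05
tcp_pos: [0.6249, 0.1265, 0.1182]
eef_rot: [-179.8, 0.1, -78.0]
contact_force: [-1.3, 2.0, 0.9]
gripper_width: 0.0004
```

Run:
```python
from h import *
from plant import status
st=status.get_state(); print(st['tcp_pos'],st['eef_rot'],st['contact_force'])
for w,b in ((8,11),(4,11),(0,11),(-4,11),(-8,11)): print(w,rel(st,pose(w,30,b,.117),w-90).tolist())
```

```text
[0.62488311 0.12650396 0.11818393] [-1.79770977e+02  1.20113402e-01 -7.80175136e+01] [-1.32496633  1.98311118  0.86957462]
8 [0.01, -0.002, 0.006, -0.002, 0.001, 0.044]
4 [0.021, -0.005, 0.006, -0.002, 0.002, 0.089]
0 [0.032, -0.007, 0.006, -0.002, 0.002, 0.133]
-4 [0.043, -0.008, 0.006, -0.002, 0.002, 0.178]
-8 [0.054, -0.008, 0.006, -0.002, 0.002, 0.222]
```

Request:
{"name": "apply_moves", "arguments": {
  "moves": [
    [0.01, -0.002, 0, 0, 0, 0.044],
    [0.021, -0.005, 0, 0, 0, 0.09],
    [0.032, -0.007, 0, 0, 0, 0.133],
    [0.032, -0.007, 0, 0, 0, 0.133]
  ]
}}

```text
time_s: 17.55
tcp_pos: [0.6277, 0.1206, 0.1183]
eef_rot: [-179.8, 0.2, -89.9]
contact_force: [-1.1, 1.5, -0.1]
gripper_width: 0.0003
```

Request:
{"name": "apply_moves", "arguments": {
  "moves": [
    [0.006, -0.002, 0, 0, 0, 0.023],
    [0.012, -0.003, 0, 0, 0, 0.046],
    [0.012, -0.003, 0, 0, 0, 0.046]
  ]
}}

```text
time_s: 17.92
tcp_pos: [0.6284, 0.1186, 0.1184]
eef_rot: [-179.8, 0.2, -94.0]
contact_force: [-1.4, 4.3, -0.4]
gripper_width: 0.0001
```

Request:
{"name": "apply_moves", "arguments": {
  "moves": [
    [0.003, -0.001, 0, 0, 0, 0.012],
    [0.006, -0.002, 0, 0, 0, 0.023],
    [0.006, -0.002, 0, 0, 0, 0.023]
  ]
}}

```text
time_s: 18.3
tcp_pos: [0.6288, 0.1179, 0.1184]
eef_rot: [-179.8, 0.3, -96.1]
contact_force: [-1.6, 6.6, -0.0]
gripper_width: 0.0006
```

```bash
python3 look.py s11 side 260 360 150 240 6
python3 - <<'E'
from h import *
from plant import status
st=status.get_state(); print(st['tcp_pos'],st['eef_rot'],st['contact_force'])
for w,b in ((-8,11),(-10,11),(-12.4,11),(-16,11)): print(w,rel(st,pose(w,30,b,.117),w-90).tolist())
E
```

```text
18.3 [0.62876167 0.11788487 0.11835539] [-179.78383524    0.28228888  -96.12245237] [-1.63850116  6.64355791 -0.04184657]
[0.62875028 0.11791368 0.11836933] [-179.78319535    0.28350725  -96.11047173] [-1.38021481  5.00373395 -0.22015353]
-8 [0.008, -0.001, 0.007, -0.002, 0.003, 0.021]
-10 [0.014, -0.002, 0.007, -0.002, 0.003, 0.043]
-12.4 [0.02, -0.004, 0.007, -0.002, 0.003, 0.07]
-16 [0.03, -0.006, 0.007, -0.002, 0.003, 0.11]
```

View pics/s11.png

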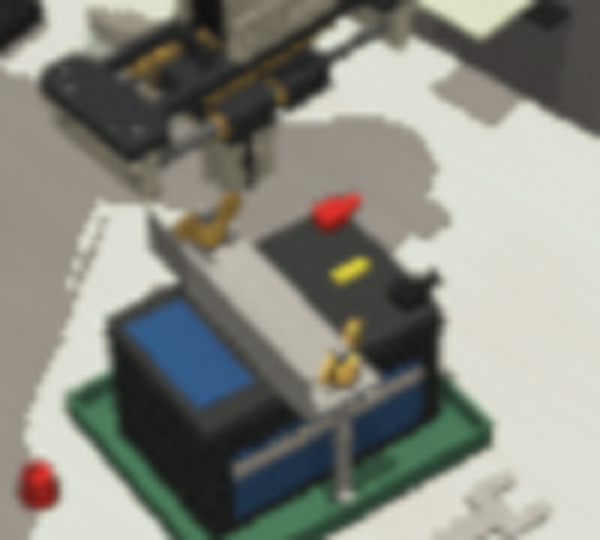

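Request:
{"name": "apply_moves", "arguments": {
  "moves": [
    [0.003, -0.001, 0, 0, 0, 0.01],
    [0.006, -0.001, 0, 0, 0, 0.02],
    [0.006, -0.001, 0, 0, 0, 0.02]
  ]
}}

```text
time_s: 18.73
tcp_pos: [0.629, 0.1174, 0.1184]
eef_rot: [-179.8, 0.3, -97.9]
contact_force: [-2.9, 5.8, -0.2]
gripper_width: 0.0002
```

```bash
python3 look.py s12 side 260 360 150 240 6
python3 - <<'E'
from h import *
from plant import status
st=status.get_state(); print(st['tcp_pos'],st['eef_rot'],st['contact_force'])
import cv2
a=cv2.imread('pics/s11.png');b=cv2.imread('pics/s12.png');c=cv2.imread('pics/s5.png')
for q in (a,b): print(cv2.phaseCorrelate(np.float32(cv2.cvtColor(c,6)[280:,:]),np.float32(cv2.cvtColor(q,6)[280:,:])))
E
```

```text
18.725 [0.62904106 0.11736294 0.11842408] [-179.7646743     0.34972647  -97.94564972] [-2.94672191  5.80012419 -0.16006514]
[0.62906383 0.11738226 0.11842986] [-179.76312013    0.350681    -97.9347797 ] [-0.78230634  6.50718179 -0.56743407]
((0.001550291010971705, 0.022794724217959583), 0.6897179896978685)
((0.017933367252055632, 0.009644159501362992), 0.684137511830271)
```

Request:
{"name": "apply_moves", "arguments": {
  "moves": [
    [0.006, 0, 0, 0, 0, 0],
    [0.012, 0, 0, 0, 0, 0],
    [0.012, 0, 0, 0, 0, 0]
  ]
}}

```text
time_s: 19.15
tcp_pos: [0.6291, 0.1169, 0.1185]
eef_rot: [-179.7, 0.5, -98.0]
contact_force: [-1.9, 12.1, -0.8]
gripper_width: 0.0005
```

Request:
{"name": "apply_moves", "arguments": {
  "moves": [
    [-0.03, 0, 0, 0, 0, 0],
    [-0.06, 0, 0, 0, 0, 0],
    [-0.06, 0, -0.15, 0, 0, 0],
    [-0.06, 0, -0.4, 0, 0, 0],
    [-0.35, 0, -0.6, 0, 0, 0],
    [-0.65, 0, -0.6, 0, 0, 0],
    [-0.9, 0, -0.6, 0, 0, 0],
    [-0.9, 0, -0.6, 0, 0, 0]
  ]
}}

```text
time_s: 20.15
tcp_pos: [0.6531, 0.2974, 0.2389]
eef_rot: [-179.7, 0.4, -97.8]
contact_force: [-0.3, 0.2, -0.0]
gripper_width: 0.0004
```

```bash
python3 look.py t13 top 260 370 150 240 6; python3 look.py s13 side 260 360 170 260 6; python3 look.py t13f top 0 640 0 400 1; python3 -c "
import cv2,numpy as np
a=cv2.imread('pics/top0.png');b=cv2.imread('pics/t13f.png')
for y0,y1,x0,x1 in ((195,235,275,335),(170,235,335,365),(225,250,270,300)):
  f=lambda q:np.float32(cv2.cvtColor(q[y0:y1,x0:x1],6)); print(cv2.phaseCorrelate(f(a),f(b)))"
```

```text
20.15 [0.65313291 0.29743144 0.23885681] [-179.74763183    0.44004147  -97.78235249] [-0.32926347  0.2408122  -0.03383821]
20.2 [0.65300921 0.29555214 0.23904313] [-179.75899948    0.42246223  -97.84572802] [-0.22240741  0.26641366 -0.71428038]
20.25 [0.65304847 0.29431537 0.23936454] [-179.75009853    0.4258181   -97.9106532 ] [-0.61935246 -0.6757892  -0.15974284]
((-0.04141723510161199, -0.03383426314951521), 0.9950333206852278)
((-0.0029009929150003444, 0.016399993385931566), 0.9966045060643444)
((0.07893746144891445, 0.8338610128826591), 0.8365427268346151)
```

View pics/t13.png

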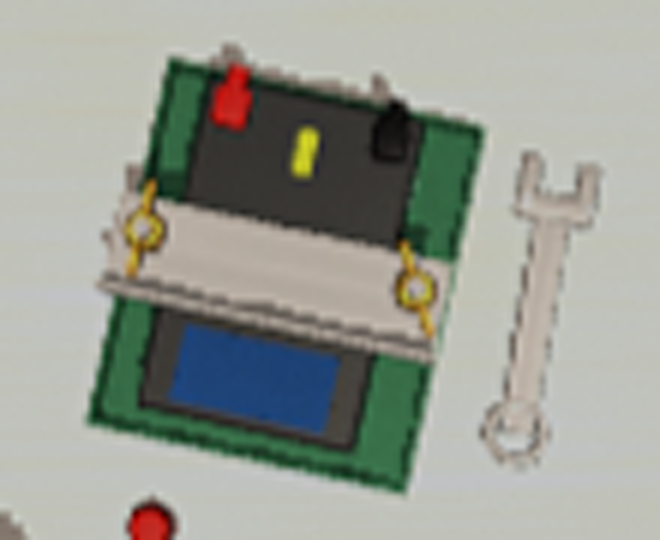

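View pics/t13f.png

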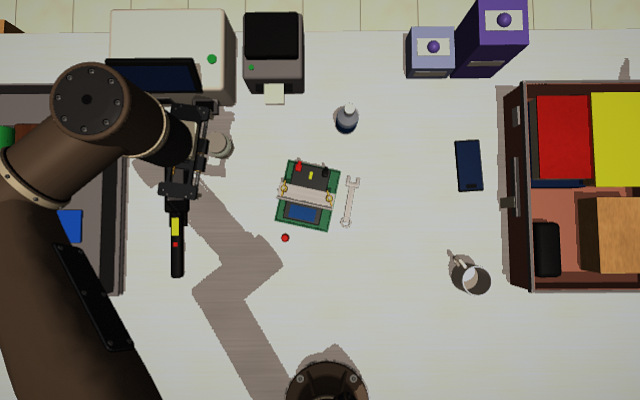

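View pics/s13.png

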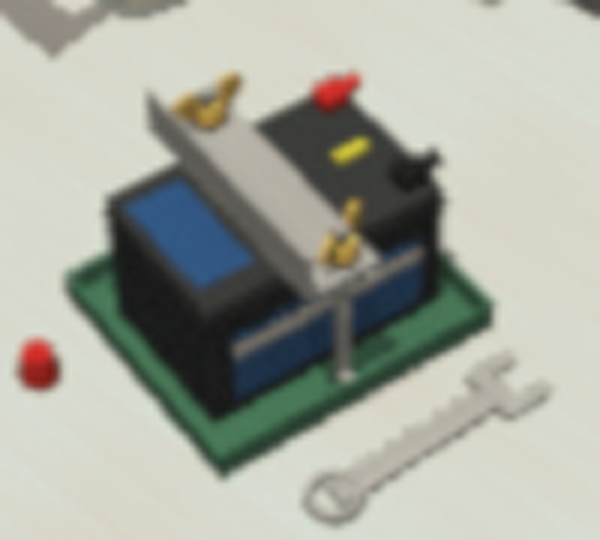

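Request:
{"name": "apply_moves", "arguments": {
  "moves": [
    [0, 0, -0.1, 0, 0, 0],
    [0, 0, -0.1, 0, 0, 0],
    [0, 0, -0.1, 0, 0, 0],
    [0, 0, -0.1, 0, 0, 0]
  ]
}}

```text
time_s: 20.8
tcp_pos: [0.6528, 0.2927, 0.2591]
eef_rot: [-179.8, 0.4, -98.0]
contact_force: [-0.1, 0.4, -0.2]
gripper_width: 0.0003
```

```bash
python3 -c "
from plant import status,r
s=status.get_state();print(s['time_s'],s['tcp_pos'],s['qd'].round(2),s['contact_force'])
print(r.close_job())"
```

```text
20.8 [0.65277433 0.29274444 0.25912078] [ 0.26  0.24  0.25  0.08 -0.05 -0.02] [-0.08606859  0.41170092 -0.20656785]
the job is handed in; nothing more can be done
None
```

The loose nut is down on its stop, and I handed the job in at about 20.8 s with the hand clear. I turned it about 290° clockwise in three strokes of the shut fingertips, always pushing a wing from the side and catching it again after each stroke.

- **Stop:** at the end of the last stroke the push force rose from about 2 N to 12 N with hardly any further movement. In the last top view the wings lie at about -11°, against -12.4° for the carrier's x axis, so the nut is within about 2° of home.
- **Other things:** image comparison showed no measurable shift of the carrier or spanner. The tight nut looks unturned. The other items, judged by eye only, look unmoved, though the arm partly hid the wand and swab jar in that view.
- **Disagreements:** the wrist and top cameras put the nut about 4 mm apart, and I used a value between them. The image comparison for the red terminal cap gave 0.8 pixel (about 2 mm), which I put down to the arm's shadow entering that crop, because by eye the cap had not moved.

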